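# Pack the sample carrier in layers and take up the cam clamp

## Task

Pack the sample carrier in layers: first set the small flat chip box down in the carrier's pocket, then lay the grey divider tray over it, flat on the carrier between the cam and the spring-backed plate, then stand the tall clear box in the tray's empty half. Last, swing the cam lever round until the slack is gone and the tray has pushed the spring plate back about 5 mm, its pointer between the two ridges; at no time push the plate back further than 10 mm. Leave the other things on the bench where they are.

Things in the scene. Friction and masses are not known exactly. Their poses are not given: they have to be found in the camera images.
- carrier: Fixed aluminium base plate 150 (x) x 280 (y) x 8 mm on the bench. Origin: centre of its pocket, at bench height; z up. Guide rails along both long sides, 59 to 65 mm from the centre in x, 120 mm long, top z = 46 mm, with outward-leaning lips up to z = 54 mm, leave the tray 4 mm play either way in x. The cam is on the -y side, the spring plate on the +y side
- pocket (a point): Centre of the pocket's floor, z = 8 mm. The pocket is open on top, 92 (x) x 116 (y) mm inside, its walls 8 to 12 mm thick with tops at z = 34 mm
- tray_seat (a point): Where the centre of the tray's underside may be put down: on the pocket's wall tops (z = 34 mm), 4 mm from the pocket's centre towards the cam. There the tray clears both cam and plate while the lever is open; it has 11 to 19 mm of slack along carrier y
- spring_block: Fixed aluminium block 90 (x) x 20 (y) x 44 mm high on the base's +y end, parallel to the carrier, origin at the centre of its underside, 121 to 127 mm from the pocket's centre. The spring plate is on its side facing the pocket; on its top are two small ridges as gauge marks
- spring_plate (a joint): Steel plate 84 mm wide, z = 32 to 52 mm, that slides along carrier +y towards the block against a 1 N/mm spring: 0 = unloaded (face 36 mm from the block's centre), grows in m as it is pushed back, at most 0.016. The tip of its pointer tab is level with the first ridge at 0.003, the second at 0.008. Wanted at the end: about 0.005
- cam_lever (a joint): Eccentric cam with lever, turning about the upright axis through cam_pivot, rad. The lever points at (value - 170 degrees) from carrier +x, counter-clockwise from above, sweeping round the -y side. Starts open at 0 to 0.25; the plate reaches 5 mm at about 1.45 to 2.0, differing each time; there 0.1 rad moves it about 1.5 mm. Stop at 2.6. Stiff (0.3 N m): stays where left; knob needs 3 to 8 N
- cam_pivot (a point): Point on the cam's axis at the height of the lever bar (z = 55 mm), 106 mm from the pocket's centre towards carrier -y. The cam below it is a steel disc of 48 mm diameter at z = 36 to 50 mm, its centre 16 mm off the axis
- tray: Loose grey divider tray 110 (x) x 170 (y) mm, floor 4 mm thick, rim 16 mm high and 4 mm thick, 0.22 kg. Origin: centre of its underside. Across its middle a low wall with the handle fin: 10 mm thick in y, 60 mm long in x, top 45 mm above the underside. The +y half is empty, 102 (x) x 76 (y) mm inside; the -y half holds a dish (fixed, 16 mm high). Fits either way round
- lever_knob (a point): Centre of the lever's end on the bar, 116 mm from the pivot, at z = 55 mm. The lever is a dark flat bar, 16 mm wide and 10 mm high (z = 50 to 60 mm), ending 125 mm from the pivot; on this point stands a round upright knob of 20 mm diameter, z = 59 to 89 mm
- tray_empty (a point): Centre of the floor of the tray's empty half, 43 mm from the tray's centre along tray +y, 4 mm above its underside
- tray_handle (a point): Middle of the top edge of the tray's handle fin
- chip_box: Loose flat clear box with dark gel and small chips in it, 50 x 50 mm body (56 in x over its hinge and lip), 18 mm high, 0.06 kg, lid shut. Origin: centre of its underside
- clear_box: Loose tall clear box, 62 x 62 mm body (68 in x over its hinge and lip), 56 mm high, 0.11 kg, lid shut. Origin: centre of its underside
- loupe: Bystander: small black loupe, 33 mm wide, 32 mm high
- vial_4: Bystander: brown vial with black cap, 32 mm wide, 71 mm high
- slide_box: Bystander: grey slide box 91x100x35 mm
- wafer_shipper: Bystander: round flat wafer shipper, 89 mm across, 12 mm high
- caliper: Bystander: vernier caliper, 205 mm long, 11 mm high
- tweezers_black: Bystander: black tweezers, 118 mm long
- petri: Bystander: clear dish, 60 mm across, 12 mm high

How it is judged:
By the outcome, as a careful person would: the job done as asked, in the order asked, and still so for the second after the job is handed in, with the robot touching nothing.
It also fails if it takes over 72 s, if anything falls off the work surface, if the arm or the gripper's body presses on something with over 40 N, if the wrist force passes 120 N, or if a joint passes its speed limit or range.

## Robot

A 6-joint arm with a two-finger parallel gripper is mounted at the origin on a cart in front of the work surface, level with it; the furniture and walls round the work are solid. World frame = base frame: x ahead of the robot, y to its left, z up, the work surface at z = 0. Lengths are in mm, angles in rad, forces in N, time in s.
With the tool pointing down it reaches from about 250 to 725 mm from the base axis. Payload 9.7 kg.
Tool frame: the origin (TCP) lies at the very end of the fingers, on their centre line; the grasp point (between the pads) lies 19 mm behind it; z points along the fingers, y is the line along which they close (so a half turn about z gives the same grasp; the last joint's range is limited). The gripper opens to 85 mm and grips with 20 to 120 N. Pads are 22 mm wide; open, the fingers measure 114 mm over their backs; the gripper's body (76 mm by 85 mm) begins 54 mm behind the grasp point. The pads swing forward as they close: fully open they stand 13 mm farther back than shut.
Start: joints at [1.111, 0.087, 0.176, 1.66, 0, 1.571], TCP at [244.07, 492.876, 231.284] pointing down, gripper open.
Joint ranges: [-3.13, 3.13], [-0.85, 1.81], [-1.15, 1.24], [-2.2, 2.28], [-1.44, 1.52], [-3.14, 3.14]. Speed limits (rad/s): [2.22, 2.22, 2.57, 3.14, 3.14, 3.14].

## Interface

Orientations are given as a rotation vector (axis times angle).
In Python, from bench import robot gives the robot as it stands.
- The arm moves only by the shell command python3 inch.py 'ROWS' [FORCE]. ROWS is a JSON object with one list for each field, all of the same length, 1 to 5, a row being the entries at one place: dx, dy, dz (the shift in mm), spin (a turn about the tool's z in rad), aperture (the finger opening in mm); each row shifts and turns the commanded pose from where the row before left it, along the tool's axes as they then stand; what a row does not reach is not made up. A row lasts 1/8 s, in which the tool goes at most 62.5 mm and 0.188 rad, less where a joint would pass 70% of its speed; a pose out of reach is approached as far as the arm can. The fingers move at their own pace and stop on an object; FORCE is the grip in N (left out, the last holds). Time passes only in rows, so rows that do not move let the fingers close. It prints the time, the measured TCP pose, the force, the opening and the grip force at its end. Input that does not fit is refused with a message, and nothing moves.
- robot.observe(): the state, without advancing time (a new reading comes with each control period).
- robot.get_image(name): name is "scene" or "side" or "wrist"; returns (picture, depth): 384x512x3 uint8, red, green, blue; 384x512 float32, mm along the optical axis (not along the pixel's ray), 0 where there is no reading.
- robot.get_calibration(name): a dict with "fx", "fy", "cx", "cy" (pixels), "extrinsics" (4x4, takes a point from camera to world coordinates). Camera axes: x right, y down, z forward; pixel columns grow to the right and rows downward; lengths in mm; the calibration is good to about 2 mm. A picture is of the moment at which its call begins: read the wrist's pose just before it. get_calibration takes no time and is no camera call; for the wrist camera it gives the pose at the moment of the call.
- robot.hand_in(): hands the job in; it is judged then, once.
The state is a dict: "time_s": time; "qpos": joint angles; "joint_vel": joint speeds; "effort": joint torques, N m; "eef_pos": TCP position; "orientation": TCP orientation; "wrist_force": force on the tool from outside, world axes, zero at the start; "moment": the same for the moment, N m; "width": finger opening in mm; "grip_force": force on a finger pad.
Only numpy, scipy, OpenCV 4.12 (cv2) and the standard library are available. Lean on these libraries where they do the work, as an engineer would, in place of code of your own. Each camera call takes 0.05 s, during which the arm holds its last target. There are 200 camera calls.

## Working session

There is one attempt and no reset: what is moved stays moved. The work goes in short steps, Python scripts to look and compute and a shell command to move; the robot and the scene stay as the last step left them, time stands still between calls to the robot, and variables do not carry over. Pictures are saved under pics/ and viewed, at most 10 in all, crops included, and the job is handed in when it is done.

```bash
ls; mkdir -p pics
cat > h.py <<'E'
import numpy as np,cv2
from bench import robot
def grab(n,f):
    c=robot.get_calibration(n); im,d=robot.get_image(n)
    cv2.imwrite(f'pics/{f}.png',im[:,:,::-1]); np.savez(f'pics/{f}.npz',im=im,d=d,**{k:np.array(c[k]) for k in c}); return im,d,c
def load(f): return np.load(f'pics/{f}.npz')
def ray(c,u,v):
    E=np.array(c['extrinsics']); r=E[:3,:3]@np.array([(u-c['cx'])/c['fx'],(v-c['cy'])/c['fy'],1.]); return E[:3,3],r
def onz(c,u,v,z):
    o,r=ray(c,u,v); return o+r*(z-o[2])/r[2]
def cloud(c):
    d=c['d']; v,u=np.mgrid[:d.shape[0],:d.shape[1]]; E=c['extrinsics']
    P=np.stack([(u-c['cx'])/c['fx']*d,(v-c['cy'])/c['fy']*d,d],-1); W=P@E[:3,:3].T+E[:3,3]; W[d<=0]=np.nan; return W
E
python3 - <<'E'
from h import *
import cv2
a=[grab(n,n+'0') for n in('scene','side','wrist')]
for n,(i,d,c) in zip('abc',a): print(c['fx'],np.round(c['extrinsics'],3).tolist(),(d>0).mean())
cv2.imwrite('pics/m.png',cv2.resize(np.hstack([a[0][0],a[1][0]])[:,:,::-1],(800,300)))
s=robot.observe();print(s['eef_pos'],s['orientation'])
E
```

```text
bench.py
inch.py
pics
390.6204098670762 [[0.603, -0.489, 0.63, -318.58], [-0.797, -0.39, 0.461, -561.882], [0.021, -0.781, -0.625, 916.936], [0.0, 0.0, 0.0, 1.0]] 0.9958394368489584
397.4048552755521 [[-0.969, -0.173, 0.175, 299.637], [-0.245, 0.624, -0.742, 1125.47], [0.019, -0.762, -0.647, 1037.789], [0.0, 0.0, 0.0, 1.0]] 0.9960683186848959
299.3499720327706 [[0.444, 0.866, 0.232, 184.346], [0.896, -0.429, -0.114, 522.533], [0.0, 0.258, -0.966, 373.384], [0.0, 0.0, 0.0, 1.0]] 0.9958750406901041
[244.01789324 492.72686774 230.76372951] [-7.15883846e-01 -3.05875406e+00  1.51024623e-03]
```

View pics/scene0.png

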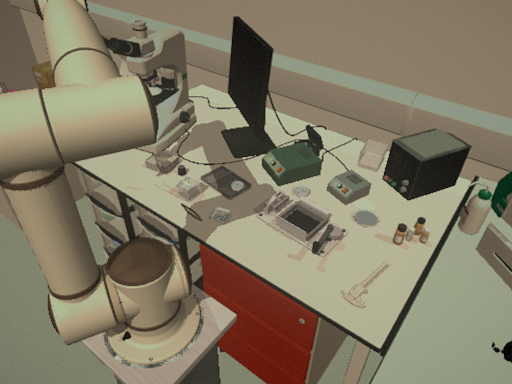

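View pics/side0.png

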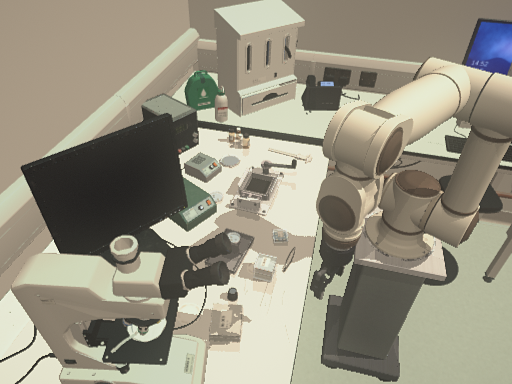

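The scene view shows the carrier at about (302,220), the tray with its dish at (227,180), the clear box at (190,187) and the chip box at (220,213). In the side view they are at (260,185), (235,245), (264,265) and (280,237).

Run:
```python
from h import *
for f,L in(('scene0',dict(car=(302,220),tray=(227,180),clear=(190,185),chip=(220,213),knob=(322,235))),('side0',dict(car=(260,183),tray=(235,245),clear=(264,262),chip=(280,236),knob=(293,163)))):
    c=load(f);W=cloud(c)
    for k,(u,v) in L.items(): print(f,k,W[v,u].round(),onz(c,u,v,20).round())
```

```text
scene0 car [ 565. -109.   10.] [ 555. -114.   20.]
scene0 tray [574. 235.  13.] [567. 229.  20.]
scene0 clear [427. 281.  56.] [458. 316.  20.]
scene0 chip [412. 127.  18.] [410. 126.  20.]
scene0 knob [ 498. -218.   59.] [ 535. -203.   20.]
side0 car [ 551. -142.   10.] [ 548. -129.   20.]
side0 tray [548. 251.  46.] [555. 228.  20.]
side0 clear [436. 307.  57.] [442. 276.  20.]
side0 chip [413. 145.  20.] [413. 145.  20.]
side0 knob [ 431. -217.   83.] [ 440. -306.   20.]
```

View pics/wrist0.png

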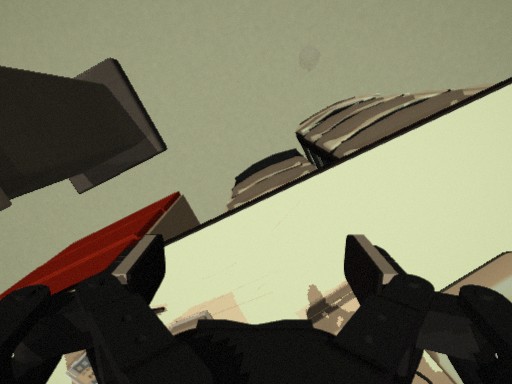

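The wrist view shows the bench edge and the open fingers at (140,260) and (370,260). I'll go over the middle of the bench for an overview.

```bash
python3 inch.py '{"dx": [-44,-44,-44,-44,-44],"dy": [-27,-27,-27,-27,-27],"dz": [-10,-10,-10,-10,-10],"spin": [0,0,0,0,0],"aperture": [85,85,85,85,85]}' ; python3 inch.py '{"dx": [-44,-44,-44,-44,-44],"dy": [-27,-27,-27,-27,-27],"dz": [-10,-10,-10,-10,-10],"spin": [0.1,0.1,0.1,0.1,0.1],"aperture": [85,85,85,85,85]}'; python3 inch.py '{"dx": [0,0],"dy": [0,0],"dz": [0,0],"spin": [0,0],"aperture": [85,85]}'
python3 - <<'E'
from h import *
print(robot.observe()['qpos'])
im,d,c=grab('wrist','w1'); print(np.round(c['extrinsics'],2).tolist())
cv2.imwrite('pics/w1b.png',cv2.resize(im[:,:,::-1],(800,600),interpolation=cv2.INTER_CUBIC))
E
```

```text
time_s: 0.78
eef_pos: [381.9, 272.8, 281.5]
orientation: [0.716, 3.059, -0.0]
wrist_force: [0.4, 0.4, -0.2]
width: 85.0
grip_force: 0.0
time_s: 1.4
eef_pos: [471.8, 33.5, 331.2]
orientation: [-1.455, -2.784, 0.0]
wrist_force: [0.3, 0.5, 0.5]
width: 85.4
grip_force: 0.0
time_s: 1.65
eef_pos: [471.4, 35.2, 331.0]
orientation: [-1.45, -2.786, 0.0]
wrist_force: [0.1, 0.1, 0.0]
width: 85.4
grip_force: 0.0
[ 7.44083168e-02 -3.51907649e-02  2.49739660e-01  1.85617423e+00
  2.58182734e-04  1.03433249e+00]
[[0.82, 0.55, 0.15, 432.92], [0.57, -0.79, -0.21, 89.42], [0.0, 0.26, -0.97, 473.77], [0.0, 0.0, 0.0, 1.0]]
```

View pics/w1b.png

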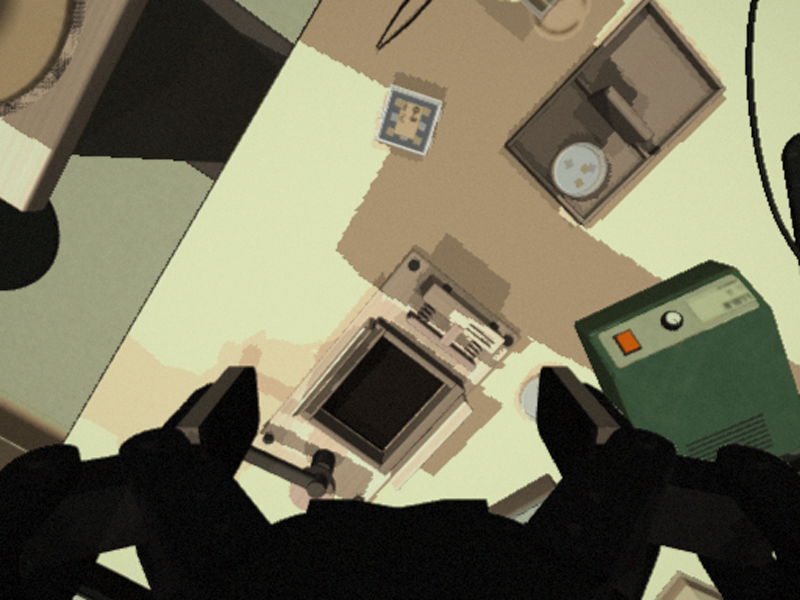

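The overhead view (800×600) shows the chip box at (409,120) and the tray at (615,115) with its dish half at (580,170) and the empty half up-right. The pocket is at (385,395), the spring block at (462,325), and the lever bar runs from (320,470) to (248,455). Next I measure them.

```bash
cat > m.py <<'E'
from h import *
def rect(f,c0,r,z0,z1,q=None):
    W=cloud(load(f)); m=(np.hypot(W[...,0]-c0[0],W[...,1]-c0[1])<r)&(W[...,2]>z0)&(W[...,2]<z1)
    k,l,st,_=cv2.connectedComponentsWithStats(m.astype(np.uint8)); 
    if k<2: return print(f,'none')
    i=1+np.argmax(st[1:,4]); P=W[l==i]
    (x,y),(w,h),a=cv2.minAreaRect(P[:,:2].astype(np.float32))
    print(f,'n',len(P),'c',round(x,1),round(y,1),'size',round(w,1),round(h,1),'ang',round(a,1),'z',np.percentile(P[:,2],[5,50,95]).round(1)); return P
E
python3 - <<'E'
from m import *
for f in('w1','scene0','side0'):
    print('chip');rect(f,(413,140),60,12,25)
    print('clear');rect(f,(432,295),80,40,70)
    print('tray');rect(f,(560,235),130,6,25); print('fin');rect(f,(560,235),60,36,60)
    print('walls');rect(f,(555,-115),130,29,37)
    print('rails');rect(f,(555,-115),130,42,58)
    print('knob');rect(f,(431,-217),40,62,95)
W=cloud(load('w1'))
for u,v in((385,395),(320,462),(320,480),(285,468),(260,458),(462,325),(385,330),(447,378),(385,458),(322,410)):
    print(u,v,W[int(v/1.5625),int(u/1.5625)].round(1))
E
```

```text
chip
w1 n 1329 c 414.3 133.3 size 55.7 50.1 ang 17.3 z [16.  17.9 19.4]
clear
w1 n 13 c 459.4 272.7 size 1.3 5.6 ang 84.1 z [40.  43.  49.5]
tray
w1 n 2191 c 568.5 244.8 size 171.3 110.5 ang 81.8 z [ 7.1 15.2 17.9]
fin
w1 n 429 c 567.8 244.6 size 11.1 59.2 ang 81.7 z [37.9 44.4 46.2]
walls
w1 n 1807 c 551.7 -108.7 size 132.4 128.5 ang 85.7 z [30.5 33.4 35.1]
rails
w1 n 802 c 560.8 -2.9 size 35.0 84.9 ang 85.9 z [44.3 51.6 54.8]
knob
w1 none
chip
scene0 n 162 c 417.0 127.4 size 57.6 51.1 ang 19.5 z [13.6 17.4 20.5]
clear
scene0 n 255 c 436.0 299.1 size 66.8 64.9 ang 85.8 z [43.1 54.4 58.2]
tray
scene0 n 468 c 571.1 240.2 size 176.6 116.1 ang 81.6 z [ 6.6 13.4 20. ]
fin
scene0 n 44 c 570.1 238.1 size 12.9 58.6 ang 82.5 z [37.4 42.9 46.5]
walls
scene0 n 323 c 552.8 -115.1 size 134.1 131.0 ang 87.2 z [29.9 33.4 36.4]
rails
scene0 n 171 c 562.0 -6.8 size 40.7 89.7 ang 86.0 z [43.2 51.  55.3]
knob
scene0 n 68 c 444.1 -233.1 size 19.4 44.2 ang 85.7 z [62.5 82.8 90.3]
chip
side0 n 165 c 416.4 133.4 size 53.8 55.5 ang 9.9 z [13.7 18.3 22. ]
clear
side0 n 359 c 433.3 304.5 size 66.3 62.8 ang 88.0 z [44.3 55.7 59.5]
tray
side0 n 354 c 568.0 245.2 size 173.9 109.8 ang 81.6 z [ 6.6 14.7 20. ]
fin
side0 n 27 c 551.7 247.9 size 12.1 25.5 ang 85.5 z [38.4 44.4 47.3]
walls
side0 n 110 c 553.1 -128.3 size 104.2 115.8 ang 84.8 z [29.8 33.9 36.5]
rails
side0 n 103 c 559.8 -4.5 size 38.6 82.5 ang 85.9 z [43.3 51.1 55.1]
knob
side0 n 35 c 427.7 -223.5 size 18.9 14.2 ang 9.9 z [65.7 80.  91.7]
385 395 [ 555.5 -109.7    9. ]
320 462 [ 536.1 -204.5   33.8]
320 480 [ 541.7 -205.3   60.3]
285 468 [ 505.6 -214.    58.8]
260 458 [ 479.  -218.2   60.2]
462 325 [562.9   9.3  52.7]
385 330 [509.6 -42.   32.8]
447 378 [590.4 -46.8  33.6]
385 458 [ 594.4 -165.2   26.5]
322 410 [ 509.6 -163.3   11.3]
```

```bash
cat > go.py <<'E'
import sys,numpy as np
from scipy.spatial.transform import Rotation as R
from bench import robot
s=robot.observe();p=np.array(s['eef_pos']);M=R.from_rotvec(s['orientation']).as_matrix()
yaw=np.degrees(np.arctan2(M[1,0],M[0,0]))
print('t',round(s['time_s'],2),'pos',p.round(1),'yaw',round(yaw,2),'q',np.round(s['qpos'],2),'w',round(s['width'],1),'F',np.round(s['wrist_force'],1))
if len(sys.argv)>1:
    x,y,z,ty=map(float,sys.argv[1:5]); d=(ty-yaw+180)%360-180
    a=np.radians(ty);X=np.array([np.cos(a),np.sin(a)]);Y=np.array([np.sin(a),-np.cos(a)]);D=np.array([x,y])-p[:2]
    print('turn',round(-np.radians(d),3),'then dx %.1f dy %.1f dz %.1f'%(D@X,D@Y,p[2]-z))
E
python3 inch.py '{"dx": [0,0,0,0,0],"dy": [0,0,0,0,0],"dz": [30,30,30,30,30],"spin": [-0.18,-0.18,-0.18,-0.18,-0.18],"aperture": [85,85,85,85,85]}'; python3 inch.py '{"dx": [0,0,0],"dy": [0,0,0],"dz": [30,30,0],"spin": [-0.18,-0.18,0],"aperture": [85,85,85]}'; python3 go.py 414.3 133.3 60 197.3;  python3 - <<'E'
from m import *
grab('wrist','w2')
rect('w2',(413,135),60,12,25)
rect('w2',(568,245),130,6,25);rect('w2',(568,245),60,36,60)
rect('w2',(555,-115),130,29,37)
E
```

```text
time_s: 2.33
eef_pos: [471.0, 36.6, 180.0]
orientation: [-0.08, -3.14, -0.0]
wrist_force: [0.1, 0.1, 0.5]
width: 84.9
grip_force: 0.0
time_s: 2.7
eef_pos: [469.9, 36.2, 119.2]
orientation: [0.471, -3.102, -0.001]
wrist_force: [-0.1, -0.3, 1.0]
width: 85.1
grip_force: 0.0
t 2.7 pos [469.9  36.2 119.2] yaw -162.73 q [ 0.08 -0.11 -0.24  1.45  0.   -0.22] w 85.1 F [-0.1 -0.3  1. ]
turn -0.001 then dx 24.2 dy 109.2 dz 59.2
w2 n 3821 c 414.0 132.6 size 54.7 50.6 ang 17.6 z [16.2 18.  19.1]
w2 n 378 c 567.1 162.0 size 9.6 47.6 ang 81.6 z [ 6.7 13.1 16.7]
w2 n 611 c 576.4 242.1 size 11.7 40.9 ang 83.3 z [36.9 43.4 45.9]
w2 n 2481 c 513.0 -102.2 size 123.2 52.3 ang 85.5 z [30.4 33.7 35.5]
```

```bash
python3 inch.py '{"dx": [8,8,8,0,0],"dy": [36.2,36.2,36.2,0,0],"dz": [20,20,20,0,0],"spin": [0,0,0,0,0],"aperture": [85,85,85,85,75]}'; python3 go.py 414.2 133 3 197.4
```

```text
time_s: 3.38
eef_pos: [417.3, 132.2, 62.9]
orientation: [-0.468, 3.104, 0.0]
wrist_force: [-0.1, -0.1, -0.2]
width: 75.3
grip_force: 0.0
t 3.38 pos [417.3 132.2  62.9] yaw -162.86 q [ 0.31 -0.18 -0.41  1.34 -0.    0.01] w 75.3 F [-0.1 -0.1 -0.2]
turn -0.004 then dx 2.7 dy 1.7 dz 59.9
```

```bash
python3 inch.py '{"dx": [2.7,0,0,0],"dy": [1.7,0,0,0],"dz": [20,20,19,0],"spin": [0,0,0,0],"aperture": [70,70,70,70]}' 30; python3 inch.py '{"dx": [0,0,0,0],"dy": [0,0,0,0],"dz": [0,0,0,0],"spin": [0,0,0,0],"aperture": [40,40,40,40]}'; python3 go.py 554.8 -112 12 175.8
```

```text
time_s: 3.88
eef_pos: [413.5, 131.9, 2.3]
orientation: [0.466, -3.106, 0.0]
wrist_force: [-0.6, -0.7, 0.2]
width: 70.2
grip_force: 0.0
time_s: 4.38
eef_pos: [414.5, 132.7, 3.8]
orientation: [-0.469, 3.104, -0.0]
wrist_force: [0.2, -1.9, 5.9]
width: 49.3
grip_force: 32.0
t 4.38 pos [414.5 132.7   3.8] yaw -162.83 q [ 0.31 -0.16 -0.5   1.22 -0.    0.01] w 49.3 F [ 0.2 -1.9  5.9]
turn 0.373 then dx -157.9 dy -233.7 dz -8.2
```

```bash
python3 inch.py '{"dx": [0,0,0,-26,-26],"dy": [0,0,0,-39,-39],"dz": [-40,-50,-20,0,0],"spin": [0,0.186,0.187,0,0],"aperture": [40,40,40,40,40]}'; python3 inch.py '{"dx": [-26,-26,-26,-26,0],"dy": [-39,-39,-39,-39,0],"dz": [0,0,0,0,0],"spin": [0,0,0,0,0],"aperture": [40,40,40,40,40]}'; python3 go.py 554.8 -112 12 175.8;  python3 - <<'E'
from m import *
im,d,c=grab('wrist','w3')
rect('w3',(555,-115),110,5,11)
for f in('w1','w3'):
  rect(f,(555,-115),110,29,37)
  rect(f,(555,10),60,42,58)
  W=cloud(load(f)); a=np.radians(-4.2);ex=np.array([np.cos(a),np.sin(a)]);ey=np.array([-ex[1],ex[0]])
  Q=np.stack([(W[...,:2]-[554.8,-112])@ex,(W[...,:2]-[554.8,-112])@ey,W[...,2]],-1)
  for nm,m in(('railx',(abs(Q[...,1])<45)&(Q[...,2]>49)&(Q[...,2]<58)&(abs(abs(Q[...,0])-64)<12)),('wallx',(abs(Q[...,1])<40)&(abs(Q[...,2]-34)<2)&(abs(Q[...,0])<75)),('wally',(abs(Q[...,0])<30)&(abs(Q[...,2]-34)<2)&(abs(Q[...,1])<80))):
    P=Q[m]; i=0 if nm[-1]=='x' else 1
    for s in(1,-1):
        q=P[P[:,i]*s>0]; print(f,nm,s,len(q),np.percentile(q[:,i],[2,50,98]).round(1) if len(q) else '', np.polyfit(q[:,1-i],q[:,i],1).round(3) if len(q)>10 else '')
E
```

```text
time_s: 5.0
eef_pos: [460.5, 50.4, 113.5]
orientation: [0.112, 3.138, 0.001]
wrist_force: [-0.2, 1.4, -0.6]
width: 49.2
grip_force: 31.7
time_s: 5.62
eef_pos: [552.8, -114.6, 112.1]
orientation: [0.119, 3.139, -0.0]
wrist_force: [-0.3, 0.0, -0.8]
width: 49.1
grip_force: 31.7
t 5.62 pos [ 552.8 -114.6  112.1] yaw 175.64 q [-0.2   0.11 -0.03  1.43 -0.   -0.13] w 49.1 F [-0.3  0.  -0.8]
turn -0.003 then dx -1.8 dy 2.7 dz 100.1
w3 n 10422 c 547.5 -115.9 size 214.4 141.0 ang 86.0 z [6.8 8.  9.2]
w1 n 1807 c 551.7 -108.7 size 132.4 128.5 ang 85.7 z [30.5 33.4 35.1]
w1 n 1418 c 560.2 5.2 size 51.1 89.2 ang 85.6 z [44.4 51.6 54.4]
w1 railx 1 235 [60.2 63.6 66.9] [-2.0000e-03  6.3591e+01]
w1 railx -1 190 [-72.2 -69.7 -66.4] [-2.0000e-03 -6.9584e+01]
w1 wallx 1 353 [43.3 49.6 56.8] [1.1000e-02 4.9724e+01]
w1 wallx -1 305 [-59.5 -54.5 -49.1] [  0.   -54.46]
w1 wally 1 163 [61.3 65.3 68.7] [-2.0000e-03  6.5106e+01]
w1 wally -1 140 [-62.5 -58.6 -55.2] [-9.0000e-03 -5.8636e+01]
w3 n 5249 c 542.6 -109.2 size 132.7 97.2 ang 85.6 z [31.7 33.9 35.1]
w3 n 6919 c 560.3 4.6 size 53.0 89.4 ang 85.9 z [44.2 51.9 54.8]
w3 railx 1 78 [61.  63.4 65.8] [2.0000e-03 6.3505e+01]
w3 railx -1 1375 [-72.4 -69.7 -66.1] [ 2.0000e-03 -6.9519e+01]
w3 wallx 1 0  
w3 wallx -1 1764 [-60.3 -54.8 -49.5] [ -0.    -54.938]
w3 wally 1 751 [59.9 63.4 67.4] [2.0000e-03 6.3444e+01]
w3 wally -1 721 [-63.5 -59.6 -56.1] [-2.0000e-03 -5.9681e+01]
```

View pics/w3.png

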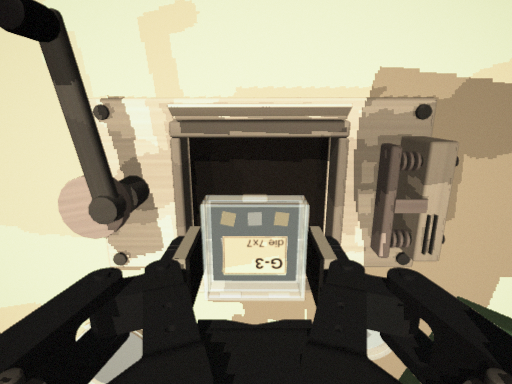

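The wrist view shows the chip box (255,245) held level between the pads. The pocket opens below it, the plate and pointer are at (405,205), and the lever runs from pivot (105,207) to knob (30,20). I'll set the box down at the measured pocket centre (552.1, -109.4).

```bash
python3 inch.py '{"dx": [1.1,0,0,0,0],"dy": [5.1,0,0,0,0],"dz": [15,25,25,20,0],"spin": [0,0,0,0,0],"aperture": [40,40,40,40,40]}'; python3 go.py 552.1 -109.4 12.5 175.8
```

```text
time_s: 6.3
eef_pos: [549.5, -105.4, 25.3]
orientation: [-0.112, -3.136, -0.001]
wrist_force: [-0.9, 0.8, 0.5]
width: 49.5
grip_force: 31.7
t 6.3 pos [ 549.5 -105.4   25.3] yaw 175.92 q [-0.19  0.13 -0.17  1.27  0.   -0.12] w 49.5 F [-0.9  0.8  0.5]
turn 0.002 then dx -2.9 dy -3.8 dz 12.8
```

```bash
python3 inch.py '{"dx": [-2.5,0,0],"dy": [-3,0,0],"dz": [6,6.5,0],"spin": [0,0,0],"aperture": [40,40,40]}'; python3 go.py 552.1 -109.4 12.5 175.8; python3 inch.py '{"dx": [0,0,0],"dy": [0,0,0],"dz": [0,0,0],"spin": [0,0,0],"aperture": [56,64,64]}'; python3 inch.py '{"dx": [0,0,0,0],"dy": [0,0,0,0],"dz": [-20,-45,-55,0],"spin": [0,0,0,0],"aperture": [64,64,64,85]}'; python3 go.py 568.3 244.7 120 171.7;  python3 - <<'E'
from m import *
grab('wrist','w4')
rect('w4',(552,-109),70,20,29)
rect('w4',(552,-112),150,50,58)
E
```

```text
time_s: 6.68
eef_pos: [553.3, -110.1, 14.5]
orientation: [-0.115, -3.139, -0.0]
wrist_force: [-0.3, -0.3, -0.7]
width: 49.4
grip_force: 31.7
t 6.67 pos [ 553.3 -110.1   14.5] yaw 175.82 q [-0.2   0.15 -0.18  1.25  0.   -0.12] w 49.4 F [-0.3 -0.3 -0.7]
turn 0.0 then dx 1.2 dy 0.6 dz 2.0
time_s: 7.05
eef_pos: [553.6, -110.2, 15.0]
orientation: [0.114, 3.139, -0.0]
wrist_force: [0.2, 0.1, 0.3]
width: 64.3
grip_force: 0.0
time_s: 7.55
eef_pos: [555.6, -110.5, 139.8]
orientation: [0.114, 3.132, -0.002]
wrist_force: [0.6, 0.7, -0.2]
width: 80.1
grip_force: 0.0
t 7.55 pos [ 555.6 -110.5  139.8] yaw 175.83 q [-0.2   0.1   0.02  1.48 -0.   -0.12] w 80.1 F [ 0.6  0.7 -0.2]
turn 0.072 then dx 38.7 dy 353.4 dz 19.8
w4 n 3194 c 552.4 -108.9 size 50.1 55.0 ang 85.6 z [24.4 25.8 26.9]
w4 n 3995 c 560.3 1.9 size 46.7 89.2 ang 85.7 z [50.8 52.3 55. ]
```

View pics/w4.png

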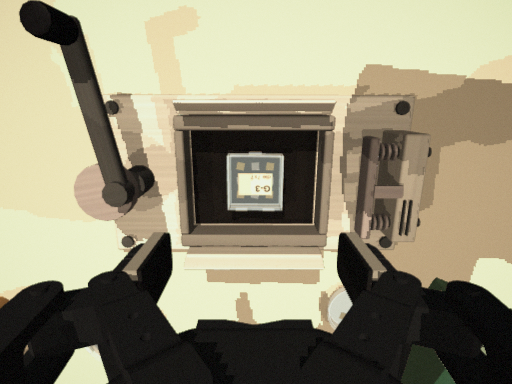

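The chip box lies flat and centred in the pocket at (255,180), with its top at z = 25.8. Now the tray.

```bash
python3 inch.py '{"dx": [0,5.5,5.5,5.5,5.5],"dy": [0,50.5,50.5,50.5,50.5],"dz": [0,0,0,0,0],"spin": [0.072,0,0,0,0],"aperture": [85,85,85,85,70]}'; python3 inch.py '{"dx": [5.5,5.5,5.5,0,0],"dy": [50.5,50.5,50.5,0,0],"dz": [10,10,0,0,0],"spin": [0,0,0,0,0],"aperture": [50,50,50,50,50]}'; python3 go.py 568.3 244.7 30 171.7;  python3 - <<'E'
from m import *
grab('wrist','w5')
rect('w5',(568,245),60,36,60); rect('w5',(568,245),130,6,25)
E
```

```text
time_s: 8.22
eef_pos: [560.2, 94.4, 133.3]
orientation: [-0.227, -3.132, 0.001]
wrist_force: [0.3, 0.6, 0.6]
width: 70.3
grip_force: 0.0
time_s: 8.85
eef_pos: [565.8, 244.9, 113.5]
orientation: [-0.226, -3.132, 0.002]
wrist_force: [0.2, -0.4, 0.0]
width: 49.9
grip_force: 0.0
t 8.85 pos [565.8 244.9 113.5] yaw 171.74 q [ 0.41  0.24  0.12  1.45 -0.    0.55] w 49.9 F [ 0.2 -0.4  0. ]
turn 0.001 then dx -2.5 dy 0.1 dz 83.5
w5 n 1029 c 567.4 244.1 size 9.8 58.8 ang 81.9 z [42.1 44.6 45.9]
w5 n 5945 c 567.9 244.1 size 170.4 109.3 ang 81.8 z [ 9.3 16.  17.3]
```

```bash
python3 inch.py '{"dx": [-1.9,0,0,0,0],"dy": [-0.7,0,0,0,0],"dz": [25,25,25,16,0],"spin": [0,0,0,0,0],"aperture": [40,40,40,40,40]}' 60; python3 go.py 567.7 244.2 22 171.7;python3 inch.py '{"dx": [0,0,0,0,0],"dy": [0,0,0,0,0],"dz": [0,0,0,0,0],"spin": [0,0,0,0,0],"aperture": [4,4,4,4,4]}';python3 go.py 567.7 244.2 22 171.7
```

```text
time_s: 9.52
eef_pos: [567.6, 243.2, 22.7]
orientation: [-0.229, -3.131, 0.002]
wrist_force: [0.4, -0.6, 0.4]
width: 40.4
grip_force: 0.0
t 9.53 pos [567.6 243.2  22.7] yaw 171.65 q [ 0.4   0.27 -0.02  1.28 -0.    0.55] w 40.4 F [ 0.4 -0.6  0.4]
turn -0.001 then dx 0.1 dy 1.0 dz 0.7
time_s: 10.15
eef_pos: [568.9, 244.5, 25.2]
orientation: [0.227, 3.131, 0.001]
wrist_force: [-0.0, -1.4, 7.1]
width: 8.5
grip_force: 61.5
t 10.15 pos [568.9 244.5  25.2] yaw 171.7 q [ 0.41  0.27 -0.02  1.28 -0.    0.55] w 8.5 F [-0.  -1.4  7.1]
turn 0.0 then dx 1.1 dy -0.5 dz 3.2
```

```bash
python3 inch.py '{"dx": [0,0,0,0,0],"dy": [0,0,0,0,0],"dz": [-15,-25,-30,-25,0],"spin": [0,0,0,0,0],"aperture": [4,4,4,4,4]}'; python3 go.py 552.6 -113.1 120 175.7;  python3 - <<'E'
from m import *
W=cloud(load('w1'));m=(W[...,2]>85)&(W[...,1]>-300)&(W[...,1]<350)&(W[...,0]>400)&(W[...,2]<200)
P=W[m];print(len(P),P[:,0].min() if len(P) else '')
m=(W[...,2]>60)&(W[...,1]>-60)&(W[...,1]<350)&(W[...,0]>400)&(W[...,2]<200);print(np.percentile(W[m],[0,5,50,100],axis=0).round())
grab('wrist','w6')
rect('w6',(568,245),130,90,125);
E
```

```text
time_s: 10.78
eef_pos: [569.1, 244.8, 121.4]
orientation: [0.227, 3.13, 0.003]
wrist_force: [-0.1, -0.4, -2.6]
width: 8.5
grip_force: 60.4
t 10.78 pos [569.1 244.8 121.4] yaw 171.71 q [0.41 0.24 0.13 1.46 0.   0.55] w 8.5 F [-0.1 -0.4 -2.6]
turn -0.07 then dx -10.3 dy -358.2 dz 1.4
0 
[[686.  28.  60.]
 [706.  44.  64.]
 [772. 103.  76.]
 [898. 192.  79.]]
w6 n 40167 c 559.7 247.3 size 170.9 91.6 ang 81.8 z [ 99.2 100.6 112.8]
```

View pics/w6.png

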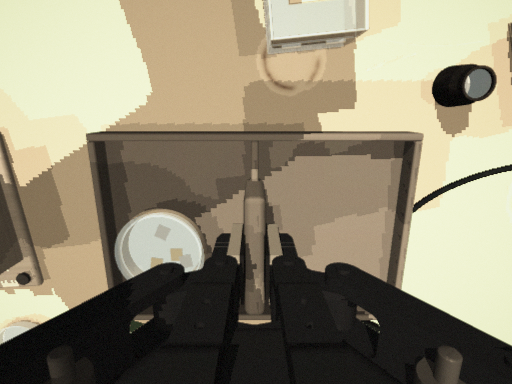

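The tray hangs level (rim at rows 135, dish at (160,245), empty half on the right). Carrying it over the carrier.

```bash
python3 inch.py '{"dx": [0,-1.5,-1.5,-1.5,-1.5],"dy": [0,-40,-51,-51,-51],"dz": [0,0,0,0,0],"spin": [-0.07,0,0,0,0],"aperture": [4,4,4,4,4]}'; python3 inch.py '{"dx": [-1.5,-1.5,-1.5,0,0],"dy": [-51,-51,-40,-20,0],"dz": [0,0,0,10,0],"spin": [0,0,0,0,0],"aperture": [4,4,4,4,4]}'; python3 inch.py '{"dx": [0,0],"dy": [0,0],"dz": [10,0],"spin": [0,0],"aperture": [4,4]}'; python3 go.py 552.6 -113.1 60 175.7;  python3 - <<'E'
from m import *
grab('wrist','w7')
W=cloud(load('w7')); a=np.radians(-4.2);ex=np.array([np.cos(a),np.sin(a)]);ey=np.array([-ex[1],ex[0]])
Q=np.stack([(W[...,:2]-[552.1,-109.4])@ex,(W[...,:2]-[552.1,-109.4])@ey,W[...,2]],-1)
m=(Q[...,2]>85)&(Q[...,2]<105)&(abs(Q[...,0]+55)<15)&(abs(Q[...,1])<70)
P=Q[m];print(len(P),np.percentile(P,[1,50,99],axis=0).round(1),np.polyfit(P[:,1],P[:,0],1))
m=(Q[...,2]>40)&(Q[...,2]<58)&(abs(Q[...,0]+69)<10)&(abs(Q[...,1])<58)
P=Q[m];print(len(P),np.percentile(P,[1,50,99],axis=0).round(1) if len(P) else '')
rect('w7',(552,-113),130,82,105)
E
```

```text
time_s: 11.45
eef_pos: [558.7, 49.9, 117.1]
orientation: [-0.117, -3.137, 0.0]
wrist_force: [0.8, 0.7, -2.4]
width: 9.0
grip_force: 60.3
time_s: 12.08
eef_pos: [551.0, -111.0, 106.5]
orientation: [-0.12, -3.136, -0.001]
wrist_force: [1.1, 0.4, -2.3]
width: 8.6
grip_force: 60.2
time_s: 12.32
eef_pos: [551.6, -109.2, 97.5]
orientation: [-0.115, -3.138, -0.001]
wrist_force: [0.3, -0.9, -2.6]
width: 8.4
grip_force: 60.2
t 12.32 pos [ 551.6 -109.2   97.5] yaw 175.8 q [-0.2   0.11 -0.06  1.41  0.   -0.12] w 8.4 F [ 0.3 -0.9 -2.6]
turn 0.002 then dx -1.2 dy -3.8 dz 37.5
2408 [[-55.7 -68.3  85.6]
 [-53.7   0.8  88.3]
 [-41.7  68.5  89.9]] [-1.05542380e-04 -5.33538834e+01]
3187 [[-69.1 -56.9  44.6]
 [-64.4   0.2  50.5]
 [-59.4  56.7  55.3]]
w7 n 11784 c 540.8 -107.5 size 170.9 89.2 ang 85.8 z [83.4 88.3 89.5]
```

```bash
python3 inch.py '{"dx": [-0.6,0,0],"dy": [-4.5,0,0],"dz": [8,8,0],"spin": [0,0,0],"aperture": [4,4,4]}'; python3 go.py 552.1 -113.8 61 175.8
```

```text
time_s: 12.75
eef_pos: [551.8, -115.0, 81.8]
orientation: [-0.118, -3.138, -0.0]
wrist_force: [-0.0, -0.3, -3.5]
width: 8.7
grip_force: 60.3
t 12.75 pos [ 551.8 -115.    81.8] yaw 175.71 q [-0.21  0.12 -0.08  1.38 -0.   -0.13] w 8.7 F [-0.  -0.3 -3.5]
turn -0.002 then dx -0.2 dy 1.2 dz 20.8
```

```bash
python3 inch.py '{"dx": [0,0,0,0],"dy": [1,0,0,0],"dz": [7,7,6,0],"spin": [0,0,0,0],"aperture": [4,4,4,4]}'; python3 go.py 552.1 -113.8 60 175.8;python3 inch.py '{"dx": [0,0],"dy": [0,0],"dz": [2,0],"spin": [0,0],"aperture": [4,4]}'; python3 go.py
```

```text
time_s: 13.25
eef_pos: [552.1, -113.9, 62.1]
orientation: [-0.117, -3.138, -0.0]
wrist_force: [-0.5, 0.6, -2.4]
width: 9.0
grip_force: 60.3
t 13.25 pos [ 552.1 -113.9   62.1] yaw 175.72 q [-0.2   0.12 -0.11  1.34  0.   -0.13] w 9.0 F [-0.5  0.6 -2.4]
turn -0.001 then dx -0.0 dy 0.2 dz 2.1
time_s: 13.5
eef_pos: [552.5, -114.1, 60.9]
orientation: [0.118, 3.139, -0.0]
wrist_force: [0.3, 0.9, -1.4]
width: 8.5
grip_force: 60.3
t 13.5 pos [ 552.5 -114.1   60.9] yaw 175.71 q [-0.2   0.12 -0.11  1.33  0.   -0.13] w 8.5 F [ 0.3  0.9 -1.4]
```

```bash
python3 inch.py '{"dx": [0,0,0],"dy": [0,0,0],"dz": [1.5,0.5,0],"spin": [0,0,0],"aperture": [4,4,4]}'; python3 inch.py '{"dx": [0,0,0],"dy": [0,0,0],"dz": [0,0,0],"spin": [0,0,0],"aperture": [20,40,40]}'; python3 inch.py '{"dx": [0,0,0,0],"dy": [0,0,0,0],"dz": [-30,-45,-45,0],"spin": [0,0,0,0],"aperture": [40,70,85,85]}'; python3 go.py 435 300 130 175;  python3 - <<'E'
from m import *
grab('wrist','w8')
rect('w8',(552,-113),130,44,52.5)
W=cloud(load('w8')); a=np.radians(-4.2);ex=np.array([np.cos(a),np.sin(a)]);ey=np.array([-ex[1],ex[0]])
Q=np.stack([(W[...,:2]-[552.1,-109.4])@ex,(W[...,:2]-[552.1,-109.4])@ey,W[...,2]],-1)
for n,m in(('-y rim',(abs(Q[...,0])<50)&(abs(Q[...,1]+86)<14)),('+y rim',(abs(Q[...,0])<50)&(abs(Q[...,1]-78)<9)),('-x rim',(abs(Q[...,1])<60)&(abs(Q[...,0]+54)<4)),('+x rim',(abs(Q[...,1])<60)&(abs(Q[...,0]-54)<4)),('empty floor',(abs(Q[...,0])<40)&(abs(Q[...,1]-39)<30))):
    m=m&(Q[...,2]>36)&(Q[...,2]<54);P=Q[m];print(n,len(P),np.percentile(P,[2,50,98],axis=0).round(1).tolist() if len(P) else'')
E
```

```text
time_s: 13.88
eef_pos: [552.6, -114.1, 59.2]
orientation: [0.117, 3.139, -0.0]
wrist_force: [-1.1, -0.2, 3.6]
width: 8.3
grip_force: 60.9
time_s: 14.25
eef_pos: [552.5, -114.0, 58.7]
orientation: [0.118, 3.139, -0.0]
wrist_force: [0.3, -0.1, -0.2]
width: 39.8
grip_force: 0.0
time_s: 14.75
eef_pos: [554.0, -114.4, 182.8]
orientation: [0.117, 3.133, -0.002]
wrist_force: [0.9, -0.2, -0.8]
width: 84.7
grip_force: 0.0
t 14.75 pos [ 554.  -114.4  182.8] yaw 175.72 q [-0.2   0.11  0.1   1.56 -0.   -0.13] w 84.7 F [ 0.9 -0.2 -0.8]
turn 0.012 then dx 154.6 dy 402.4 dz 52.8
w8 n 3170 c 552.4 -112.8 size 170.6 109.9 ang 85.7 z [45.5 49.6 51. ]
-y rim 1957 [[-48.3, -98.5, 36.7], [-4.9, -82.8, 41.5], [47.7, -72.4, 51.3]]
+y rim 1643 [[-48.2, 69.3, 36.9], [-3.3, 77.1, 39.1], [47.8, 81.0, 51.1]]
-x rim 667 [[-54.4, -57.6, 48.4], [-52.6, 0.4, 49.9], [-50.8, 57.8, 51.4]]
+x rim 1037 [[50.1, -57.7, 37.1], [51.5, 1.8, 46.6], [54.4, 57.9, 51.1]]
empty floor 4837 [[-38.2, 10.3, 36.7], [-2.3, 39.0, 38.1], [38.2, 67.8, 39.5]]
```

View pics/w8.png

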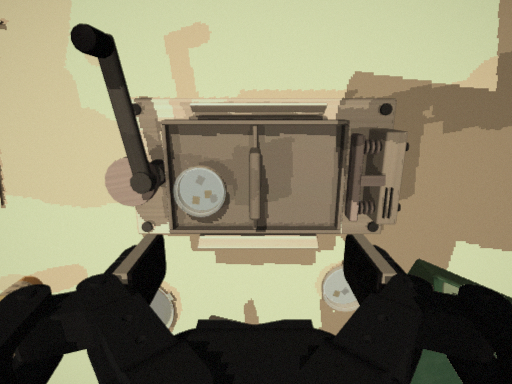

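The tray sits flat between the rails (rim z≈50, floor 38), clear of the cam and plate, with its empty half on the plate side at (300,175). Next, the clear box.

```bash
python3 inch.py '{"dx": [16,16,16,16,16],"dy": [50,50,50,50,50],"dz": [0,0,0,0,0],"spin": [0,0,0,0,0],"aperture": [85,85,85,85,85]}'; python3 inch.py '{"dx": [16,16,0,0,0],"dy": [50,50,25,0,0],"dz": [0,0,0,0,0],"spin": [0,0,0,0,0],"aperture": [85,85,85,85,85]}'; python3 go.py;  python3 - <<'E'
from m import *
im,d,c=grab('wrist','w9')
rect('w9',(435,300),75,40,70);rect('w9',(435,300),75,52,70);rect('w9',(435,300),75,20,70)
W=cloud(load('w9'));P=W[(np.hypot(W[...,0]-435,W[...,1]-300)<140)&(W[...,2]>6)]
# others nearby
m=((np.hypot(W[...,0]-435,W[...,1]-300)<160)&(W[...,2]>5)).astype(np.uint8)
k,l,st,_=cv2.connectedComponentsWithStats(m)
for i in range(1,k):
    if st[i,4]>60: p=W[l==i]; print(st[i,4],p.min(0).round(),p.max(0).round())
E
```

```text
time_s: 15.42
eef_pos: [490.3, 142.7, 177.3]
orientation: [-0.118, -3.138, 0.001]
wrist_force: [0.6, 0.1, 0.5]
width: 84.8
grip_force: 0.0
time_s: 16.05
eef_pos: [468.5, 267.6, 177.8]
orientation: [-0.118, -3.138, 0.002]
wrist_force: [0.8, -0.3, -0.6]
width: 84.7
grip_force: 0.0
t 16.05 pos [468.5 267.6 177.8] yaw 175.71 q [ 0.52  0.05  0.03  1.56 -0.    0.59] w 84.7 F [ 0.8 -0.3 -0.6]
w9 n 4975 c 433.2 304.5 size 62.1 62.1 ang 87.3 z [54.7 55.9 57.1]
w9 n 4973 c 433.2 304.5 size 62.1 62.1 ang 87.3 z [54.7 55.9 57.1]
w9 n 5022 c 431.9 304.5 size 62.0 64.8 ang 87.4 z [54.7 55.9 57.1]
451 [353. 171.   5.] [375. 284.  11.]
5024 [399. 272.   8.] [465. 336.  59.]
959 [492. 405.   5.] [523. 434.  34.]
44694 [445. 194. 190.] [485. 344. 280.]
```

View pics/w9.png

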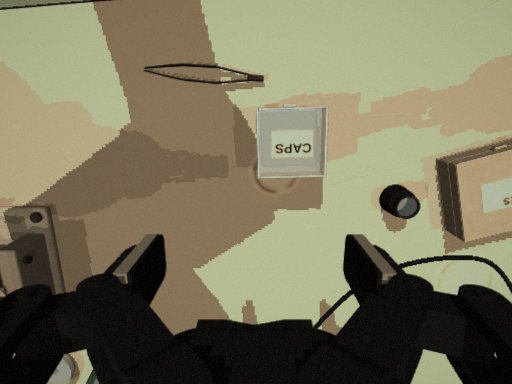

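The wrist view shows the clear box at (292,143) with its hinge towards the robot. The tweezers at (205,72) and the loupe at (400,202) are well clear. I'll grip its flat y faces and turn it 90° for the tray, so the fingers stay away from the fin.

```bash
python3 go.py 433.2 304.5 80 177.4; python3 inch.py '{"dx": [12,12,11.5,0,0],"dy": [13,13,13,0,0],"dz": [20,40,35,0,0],"spin": [-0.03,0,0,0,0],"aperture": [85,85,85,85,85]}' 40;  python3 go.py 433.2 304.5 18 177.4
```

```text
t 16.1 pos [468.7 267.4 178.2] yaw 175.67 q [ 0.52  0.05  0.03  1.56 -0.    0.59] w 85.2 F [-0.9  0.   0.2]
turn -0.03 then dx 37.1 dy 35.5 dz 98.2
time_s: 16.73
eef_pos: [436.4, 308.6, 85.2]
orientation: [0.072, 3.139, 0.001]
wrist_force: [0.1, 0.1, 0.5]
width: 84.7
grip_force: 0.0
t 16.73 pos [436.4 308.6  85.2] yaw 177.39 q [ 0.62  0.04 -0.15  1.37 -0.    0.66] w 84.7 F [0.1 0.1 0.5]
turn -0.0 then dx 3.0 dy -4.3 dz 67.2
```

```bash
python3 inch.py '{"dx": [3,0,0,0,0],"dy": [-4,0,0,0,0],"dz": [10,15,22,20,0],"spin": [0,0,0,0,0],"aperture": [85,85,85,85,85]}';  python3 go.py 433.2 304.5 18 177.4;  python3 inch.py '{"dx": [0,0,0,0],"dy": [0,0,0,0],"dz": [0,0,0,0],"spin": [0,0,0,0],"aperture": [50,50,50,50]}';python3 go.py 555.5 -69.9 58 85.8
```

```text
time_s: 17.35
eef_pos: [431.3, 304.3, 14.8]
orientation: [-0.071, -3.138, 0.003]
wrist_force: [-0.6, 0.4, -0.8]
width: 84.8
grip_force: 0.0
t 17.35 pos [431.3 304.3  14.8] yaw 177.42 q [ 0.61  0.06 -0.27  1.24 -0.    0.66] w 84.8 F [-0.6  0.4 -0.8]
turn 0.0 then dx -1.9 dy 0.3 dz -3.2
time_s: 17.85
eef_pos: [432.9, 305.7, 17.8]
orientation: [0.07, 3.139, 0.001]
wrist_force: [-0.0, -0.6, 5.7]
width: 61.5
grip_force: 45.4
t 17.85 pos [432.9 305.7  17.8] yaw 177.43 q [ 0.61  0.06 -0.26  1.24 -0.    0.66] w 61.5 F [-0.  -0.6  5.7]
turn 1.599 then dx -365.6 dy 149.8 dz -40.2
```

```bash
python3 inch.py '{"dx": [0,0,0,0,0],"dy": [0,0,0,0,0],"dz": [-15,-25,-35,-35,0],"spin": [0,0,0,0.16,0.16],"aperture": [50,50,50,50,50]}'; python3 inch.py '{"dx": [0,0,0,0,0],"dy": [0,0,0,0,0],"dz": [0,0,0,0,0],"spin": [0.16,0.16,0.16,0.16,0.16],"aperture": [50,50,50,50,50]}'; python3 inch.py '{"dx": [0,0,0,0],"dy": [0,0,0,0],"dz": [0,0,0,0],"spin": [0.16,0.16,0.16,0],"aperture": [50,50,50,50]}'; python3 go.py 555.5 -69.9 128 85.8
```

```text
time_s: 18.48
eef_pos: [433.4, 306.1, 130.7]
orientation: [0.577, 3.085, 0.006]
wrist_force: [0.1, -0.5, -1.9]
width: 61.5
grip_force: 44.7
time_s: 19.1
eef_pos: [432.2, 305.3, 127.4]
orientation: [-1.735, -2.619, -0.0]
wrist_force: [0.0, -0.1, -2.0]
width: 61.6
grip_force: 44.6
time_s: 19.6
eef_pos: [432.2, 305.3, 127.3]
orientation: [-2.301, -2.139, -0.0]
wrist_force: [-0.2, -0.5, -2.0]
width: 61.7
grip_force: 44.6
t 19.6 pos [432.2 305.3 127.3] yaw 85.83 q [ 0.61  0.02 -0.09  1.46  0.    2.26] w 61.7 F [-0.2 -0.5 -2. ]
turn 0.0 then dx -365.2 dy 150.4 dz -0.7
```

```bash
python3 inch.py '{"dx": [-30,-46,-46,-46,-46],"dy": [12,19,19,19,19],"dz": [0,0,0,0,0],"spin": [0,0,0,0,0],"aperture": [50,50,50,50,50]}'; python3 inch.py '{"dx": [-46,-46,-36,-22,0],"dy": [19,19,14,10,0],"dz": [0,0,0,0,0],"spin": [0,0,0,0,0],"aperture": [50,50,50,50,50]}'; python3 inch.py '{"dx": [0],"dy": [0],"dz": [0],"spin": [0],"aperture": [50]}'; python3 go.py 555.5 -69.9 80 85.8
python3 - <<'E'
from m import *
grab('wrist','w10')
P=rect('w10',(555,-70),60,100,180)
rect('w10',(552.4,-113),130,44,52.5)
E
```

```text
time_s: 20.23
eef_pos: [504.5, 83.9, 127.3]
orientation: [2.297, 2.143, 0.001]
wrist_force: [0.9, 0.2, -1.4]
width: 61.3
grip_force: 44.6
time_s: 20.85
eef_pos: [555.1, -70.2, 126.8]
orientation: [-2.301, -2.139, 0.0]
wrist_force: [-0.4, 0.8, -1.4]
width: 61.5
grip_force: 44.6
time_s: 20.98
eef_pos: [554.8, -68.4, 126.9]
orientation: [-2.3, -2.14, 0.0]
wrist_force: [-0.3, 0.4, -0.9]
width: 61.5
grip_force: 44.6
t 20.98 pos [554.8 -68.4 126.9] yaw 85.87 q [-0.12  0.09 -0.02  1.46  0.    1.52] w 61.5 F [-0.3  0.4 -0.9]
turn 0.001 then dx -1.4 dy 0.8 dz 46.9
w10 n 24408 c 554.2 -62.3 size 54.8 89.5 ang 85.9 z [131.3 164.8 169. ]
w10 n 3023 c 560.7 -2.2 size 37.5 88.7 ang 85.9 z [45.4 51.4 52.4]
```

View pics/w10.png

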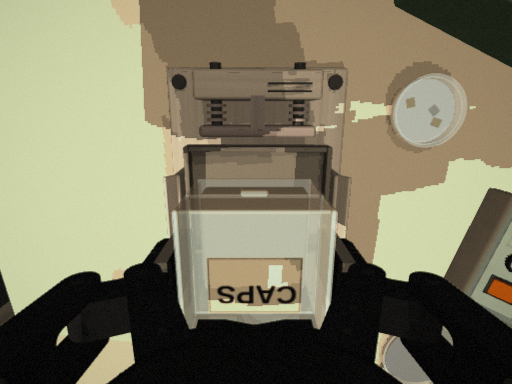

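The box hangs level over the empty half: its top front edge is at row 195–210 and the tray's end wall at row 150. I check its offset before lowering.

```bash
python3 - <<'E'
from m import *
W=cloud(load('w10')); a=np.radians(-4.2);ex=np.array([np.cos(a),np.sin(a)]);ey=np.array([-ex[1],ex[0]])
Q=np.stack([(W[...,:2]-[552.1,-109.4])@ex,(W[...,:2]-[552.1,-109.4])@ey,W[...,2]],-1)
m=(Q[...,2]>160)&(Q[...,2]<169)&(abs(Q[...,0])<60)&(abs(Q[...,1]-40)<60);P=Q[m]
print(len(P),np.percentile(P,[0.5,2,50,98,99.5],axis=0).round(1).tolist())
m=(Q[...,2]>105)&(Q[...,2]<158)&(abs(Q[...,0])<25)&(Q[...,1]>60);P=Q[m];print(len(P),np.percentile(P,[2,50,98],axis=0).round(1).tolist() if len(P) else'')
m=(abs(Q[...,2]-50)<2.5)&(abs(Q[...,0])<30)&(Q[...,1]>74)&(Q[...,1]<84);P=Q[m];print('rim',np.percentile(P,[2,50,98],axis=0).round(1).tolist())
m=(abs(Q[...,2]-50)<2)&(Q[...,1]>45)&(Q[...,1]<78);P=Q[m]
for s in(1,-1): print('xrim',np.percentile(P[P[:,0]*s>0],[2,50,98],axis=0)[:,0].round(1))
E
python3 go.py 555.5 -69.9 56 85.8
```

```text
18615 [[-36.4, 22.4, 160.5], [-32.0, 24.5, 161.9], [-1.2, 50.5, 164.9], [29.3, 71.0, 166.3], [33.9, 71.3, 168.2]]
3014 [[-24.1, 70.8, 110.5], [-0.0, 71.2, 141.9], [24.0, 74.0, 157.3]]
rim [[-28.8, 77.8, 47.9], [-0.3, 79.6, 49.9], [28.6, 81.5, 51.3]]
xrim [ 9.4 53.9 66.3]
xrim [-65.2 -52.2  -7.3]
t 21.02 pos [554.8 -68.1 126.9] yaw 85.88 q [-0.12  0.09 -0.02  1.46  0.    1.52] w 61.7 F [ 0.2 -0.6 -1.7]
turn 0.001 then dx -1.7 dy 0.9 dz 70.9
```

```bash
python3 inch.py '{"dx": [-0.8,0,0,0,0],"dy": [1.2,0,0,0,0],"dz": [10,18,18,0,0],"spin": [0,0,0,0,0],"aperture": [50,50,50,50,50]}'; python3 go.py 556 -69 56 85.8
```

```text
time_s: 21.65
eef_pos: [556.1, -69.6, 80.8]
orientation: [-2.302, -2.138, 0.0]
wrist_force: [-1.2, 0.7, -0.9]
width: 61.7
grip_force: 44.6
t 21.65 pos [556.1 -69.6  80.8] yaw 85.76 q [-0.12  0.11 -0.09  1.37 -0.    1.52] w 61.7 F [-1.2  0.7 -0.9]
turn -0.001 then dx 0.6 dy -0.2 dz 24.8
```

```bash
python3 inch.py '{"dx": [0.4,0,0,0],"dy": [0,0,0,0],"dz": [9,9,4,0],"spin": [0,0,0,0],"aperture": [50,50,50,50]}'; python3 go.py 556 -69 56 85.8;  python3 inch.py '{"dx": [0,0],"dy": [0,0],"dz": [2,0],"spin": [0,0],"aperture": [50,50]}';python3 go.py 556 -69 56 85.8
```

```text
time_s: 22.15
eef_pos: [555.9, -69.3, 58.3]
orientation: [-2.302, -2.137, 0.001]
wrist_force: [-0.2, -0.8, -1.9]
width: 61.7
grip_force: 44.6
t 22.15 pos [555.9 -69.3  58.3] yaw 85.76 q [-0.12  0.12 -0.13  1.33 -0.    1.52] w 61.7 F [-0.2 -0.8 -1.9]
turn -0.001 then dx 0.3 dy 0.1 dz 2.3
time_s: 22.4
eef_pos: [556.2, -69.3, 56.8]
orientation: [2.302, 2.138, 0.0]
wrist_force: [-0.4, -0.1, -2.0]
width: 61.6
grip_force: 44.6
t 22.4 pos [556.2 -69.3  56.8] yaw 85.76 q [-0.12  0.12 -0.13  1.32 -0.    1.52] w 61.6 F [-0.4 -0.1 -2. ]
turn -0.001 then dx 0.3 dy -0.2 dz 0.8
```

```bash
python3 inch.py '{"dx": [0,0],"dy": [0,0],"dz": [1,0],"spin": [0,0],"aperture": [50,50]}';python3 inch.py '{"dx": [0,0,0],"dy": [0,0,0],"dz": [0,0,0],"spin": [0,0,0],"aperture": [66,75,78]}'; python3 inch.py '{"dx": [0,0,0,0,0],"dy": [0,0,0,0,0],"dz": [-20,-45,-50,-35,0],"spin": [0,0,0,0,0],"aperture": [78,78,60,40,40]}'
python3 - <<'E'
from m import *
grab('wrist','w11')
W=cloud(load('w11')); a=np.radians(-4.2);ex=np.array([np.cos(a),np.sin(a)]);ey=np.array([-ex[1],ex[0]])
def q(W): return np.stack([(W[...,:2]-[552.1,-109.4])@ex,(W[...,:2]-[552.1,-109.4])@ey,W[...,2]],-1)
Q=q(W)
m=(abs(Q[...,2]-94)<4)&(abs(Q[...,0])<60)&(abs(Q[...,1]-40)<60);P=Q[m];print('boxtop',len(P),np.percentile(P,[1,50,99],axis=0).round(1).tolist(),cv2.minAreaRect(P[:,:2].astype(np.float32)))
Q=q(cloud(load('w8')))
m=(Q[...,2]>80)&(Q[...,2]<95)&(Q[...,0]<-60)&(Q[...,0]>-160)&(Q[...,1]<-40)&(Q[...,1]>-180);P=Q[m];print('knob',len(P),cv2.minAreaRect(P[:,:2].astype(np.float32)),np.median(P[:,2]))
m=(abs(Q[...,2]-60)<3)&(Q[...,1]<-80)&(Q[...,0]<20)&(Q[...,0]>-100);P=Q[m];print('bar',len(P),cv2.fitLine(P[:,:2].astype(np.float32),cv2.DIST_HUBER,0,.01,.01).ravel(),cv2.minAreaRect(P[:,:2].astype(np.float32)))
W=cloud(load('scene0'));m=((W[...,2]>50)&(W[...,2]<110)&(W[...,0]>350)&(W[...,0]<760)&(W[...,1]<-230)&(W[...,1]>-450)).astype(np.uint8)
k,l,st,_=cv2.connectedComponentsWithStats(m)
for i in range(1,k):
    if st[i,4]>5: p=W[l==i]; print(st[i,4],p.min(0).round(),p.max(0).round())
E
```

```text
time_s: 22.65
eef_pos: [556.2, -69.3, 55.8]
orientation: [2.302, 2.138, 0.0]
wrist_force: [-0.2, 0.0, -1.3]
width: 61.4
grip_force: 44.8
time_s: 23.02
eef_pos: [556.2, -69.3, 55.9]
orientation: [2.302, 2.138, 0.0]
wrist_force: [0.8, -0.7, 0.0]
width: 77.8
grip_force: 0.0
time_s: 23.65
eef_pos: [557.3, -69.4, 209.0]
orientation: [2.299, 2.135, 0.005]
wrist_force: [-0.0, 0.1, -0.8]
width: 40.0
grip_force: 0.0
boxtop 4704 [[-30.2, 9.7, 91.4], [0.1, 41.8, 93.8], [30.4, 70.7, 95.3]] ((0.14763450622558594, 40.13711929321289), (61.77911376953125, 62.07395935058594), 89.9241943359375)
knob 755 ((-113.86802673339844, -126.39783477783203), (19.43330955505371, 19.317890167236328), 82.95065307617188) 88.35748610165291
bar 2098 [   0.98057324    0.19615345  -54.88567    -114.94527   ] ((-46.110591888427734, -113.21623992919922), (111.89971160888672, 19.935020446777344), 8.724771499633789)
33 [ 748. -449.   50.] [ 759. -428.   67.]
89 [ 665. -418.   50.] [ 695. -388.   76.]
47 [ 527. -260.   50.] [ 570. -230.   56.]
7 [ 712. -435.   50.] [ 721. -420.   52.]
94 [ 421. -242.   51.] [ 514. -230.   91.]
```

View pics/w11.png

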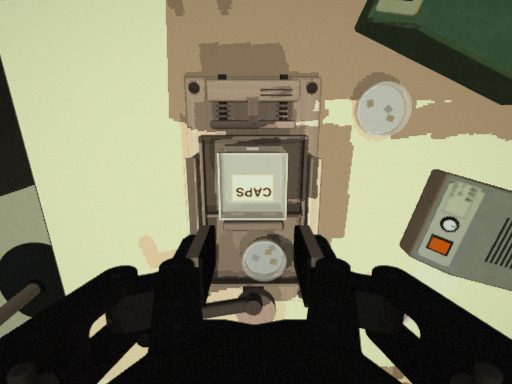

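The clear box stands upright and centred in the empty half (252,185; top z≈94), clear of the fin. The lever is still open at about 0.0 rad, with its knob at (429.2, -227.1). I turn the tool and straddle the knob.

```bash
python3 inch.py '{"dx": [0,0,0,0,0],"dy": [0,0,0,0,0],"dz": [0,0,0,0,0],"spin": [0.174,0.174,0.174,0.174,0.174],"aperture": [40,40,40,40,40]}'; python3 inch.py '{"dx": [0,0,0,0],"dy": [0,0,0,0],"dz": [0,0,0,0],"spin": [0.174,0.174,0.174,0],"aperture": [40,40,40,40]}'; python3 go.py 429.2 -227.1 120 5.95
```

```text
time_s: 24.32
eef_pos: [555.6, -69.2, 204.0]
orientation: [-2.99, -0.96, 0.004]
wrist_force: [-0.2, 0.6, 0.6]
width: 40.1
grip_force: 0.0
time_s: 24.82
eef_pos: [555.7, -69.2, 204.3]
orientation: [-3.137, -0.166, 0.003]
wrist_force: [0.4, 0.1, -0.3]
width: 40.0
grip_force: 0.0
t 24.82 pos [555.7 -69.2 204.3] yaw 6.07 q [-0.12  0.1   0.14  1.61 -0.    2.91] w 40.0 F [ 0.4  0.1 -0.3]
turn 0.002 then dx -142.2 dy 143.9 dz 84.3
```

```bash
python3 inch.py '{"dx": [-35,-36,-36,-35,0],"dy": [36,36,36,36,0],"dz": [0,0,20,40,24],"spin": [0,0,0,0,0],"aperture": [40,40,40,40,40]}'; python3 inch.py '{"dx": [0,0],"dy": [0,0],"dz": [0,0],"spin": [0,0],"aperture": [40,40]}'; python3 go.py 429.2 -227.1 66 5.95
```

```text
time_s: 25.45
eef_pos: [428.3, -228.0, 120.6]
orientation: [-3.137, -0.166, 0.003]
wrist_force: [0.0, -0.5, 0.3]
width: 40.1
grip_force: 0.0
time_s: 25.7
eef_pos: [431.2, -226.1, 123.6]
orientation: [3.137, 0.168, 0.001]
wrist_force: [-0.7, 0.3, -0.6]
width: 40.0
grip_force: 0.0
t 25.7 pos [ 431.2 -226.1  123.6] yaw 6.14 q [-0.48 -0.08 -0.2   1.45  0.    2.55] w 40.0 F [-0.7  0.3 -0.6]
turn 0.003 then dx -2.1 dy 0.8 dz 57.6
```

```bash
python3 inch.py '{"dx": [-2,0,0,0,0],"dy": [0.8,0,0,0,0],"dz": [18,20,19,0,0],"spin": [0,0,0,0,0],"aperture": [40,40,40,27,26]}' 20; python3 go.py 429.2 -227.1 66 5.95; python3 inch.py '{"dx": [0.6,0.6,0.6,0],"dy": [11.6,11.6,11.6,0],"dz": [0,0,0,0],"spin": [-0.1,-0.1,-0.1,0],"aperture": [26,26,26,26]}'; python3 go.py
```

```text
time_s: 26.32
eef_pos: [429.1, -227.3, 66.3]
orientation: [3.137, 0.165, 0.001]
wrist_force: [0.7, 0.0, -0.1]
width: 25.7
grip_force: 0.0
t 26.32 pos [ 429.1 -227.3   66.3] yaw 6.02 q [-0.49 -0.07 -0.3   1.34  0.    2.55] w 25.7 F [ 0.7  0.  -0.1]
turn 0.001 then dx 0.1 dy -0.2 dz 0.3
time_s: 26.82
eef_pos: [438.1, -261.5, 66.5]
orientation: [3.077, 0.63, 0.001]
wrist_force: [-0.5, 0.1, -0.2]
width: 25.8
grip_force: 0.0
t 26.82 pos [ 438.1 -261.5   66.5] yaw 23.13 q [-0.54 -0.01 -0.24  1.34 -0.    2.2 ] w 25.8 F [-0.5  0.1 -0.2]
```

```bash
python3 inch.py '{"dx": [0.6,0.6,0.6,0.6,0.6],"dy": [11.6,11.6,11.6,11.6,11.6],"dz": [0,0,0,0,0],"spin": [-0.1,-0.1,-0.1,-0.1,-0.1],"aperture": [26,26,26,26,26]}'; python3 go.py;  python3 - <<'E'
from m import *
im,d,c=grab('wrist','w12')
p=robot.observe()['eef_pos']
rect('w12',p[:2],40,76,95); 
W=cloud(load('w12'));m=(abs(W[...,2]-60)<3)&(np.hypot(W[...,0]-544.3,W[...,1]+215.1)<95);P=W[m];print(len(P),cv2.fitLine(P[:,:2].astype(np.float32),cv2.DIST_HUBER,0,.01,.01).ravel())
E
```

```text
time_s: 27.45
eef_pos: [472.5, -306.4, 66.3]
orientation: [-2.825, -1.374, 0.001]
wrist_force: [-3.5, 1.1, 1.9]
width: 26.1
grip_force: 1.6
t 27.45 pos [ 472.5 -306.4   66.3] yaw 51.87 q [-0.57  0.12 -0.11  1.34 -0.    1.66] w 26.1 F [-3.5  1.1  1.9]
w12 n 2365 c 466.8 -298.4 size 29.9 24.6 ang 89.6 z [78.  88.4 92.2]
6088 [   0.651839      0.75835735  513.44135    -252.16254   ]
```

```bash
python3 inch.py '{"dx": [0.6,0.6,0.6,0.6,0],"dy": [11.6,11.6,11.6,11.6,0],"dz": [0,0,0,0,0],"spin": [-0.1,-0.1,-0.1,-0.1,0],"aperture": [26,26,26,26,26]}'; python3 go.py; python3 inch.py '{"dx": [0,30,45,0],"dy": [0,0,0,0],"dz": [-20,-60,-40,0],"spin": [0,0,0,0],"aperture": [40,60,60,60]}';python3 go.py
cat > pl.py <<'E'
from m import *
import sys
f=sys.argv[1]; grab('wrist',f)
W=cloud(load(f)); a=np.radians(-4.2);ex=np.array([np.cos(a),np.sin(a)]);ey=np.array([-ex[1],ex[0]])
Q=np.stack([(W[...,:2]-[552.1,-109.4])@ex,(W[...,:2]-[552.1,-109.4])@ey,W[...,2]],-1)
h,e=np.histogram(Q[(abs(abs(Q[...,0])-33)<8)&(Q[...,2]>49)&(Q[...,2]<56)][:,1],bins=np.arange(70,145,1)); print('plate top',[(int(b),int(n)) for n,b in zip(h,e) if n])
m=(abs(Q[...,2]-50)<2)&(abs(Q[...,0])<53.5)&(abs(Q[...,1])<100); P=Q[m]; n=P[(P[:,1]>73)&(P[:,1]<96)&(abs(P[:,0])>44)]; print('+y rim',len(n),np.percentile(n[:,1],[5,50,95]).round(1) if len(n) else '')
n=P[(P[:,1]<-74)]; print('-y rim',len(n),np.percentile(n[:,1],[5,50,95]).round(1) if len(n) else '')
m=(abs(Q[...,2]-79)<3)&(abs(Q[...,0])<28)&(abs(Q[...,1])<20);P=Q[m];print('fin',len(P),np.percentile(P[:,1],[5,50,95]).round(1) if len(P) else '')
m=(abs(W[...,2]-60)<3)&(np.hypot(W[...,0]-544.3,W[...,1]+215.1)<100)&(W[...,1]<-218);P=W[m];v=cv2.fitLine(P[:,:2].astype(np.float32),cv2.DIST_HUBER,0,.01,.01).ravel();print('lever value',np.radians(np.degrees(np.arctan2(v[1],v[0]))%180+180+4.2-190))
E
python3 pl.py w13
```

```text
time_s: 28.12
eef_pos: [514.5, -327.0, 66.1]
orientation: [2.499, 1.903, 0.0]
wrist_force: [-1.0, 0.1, 0.2]
width: 26.2
grip_force: 0.0
t 28.12 pos [ 514.5 -327.    66.1] yaw 74.58 q [-0.57  0.23  0.01  1.36  0.    1.27] w 26.2 F [-1.   0.1  0.2]
time_s: 28.62
eef_pos: [535.0, -254.8, 186.3]
orientation: [2.493, 1.902, 0.006]
wrist_force: [0.8, -0.7, 0.5]
width: 60.2
grip_force: 0.0
t 28.62 pos [ 535.  -254.8  186.3] yaw 74.68 q [-0.44  0.17  0.18  1.57  0.    1.39] w 60.2 F [ 0.8 -0.7  0.5]
plate top []
+y rim 0 
-y rim 1175 [-98.4 -84.8 -75.5]
fin 703 [-5.7 -3.1  2.3]
lever value 1.1705898
```

View pics/w13.png

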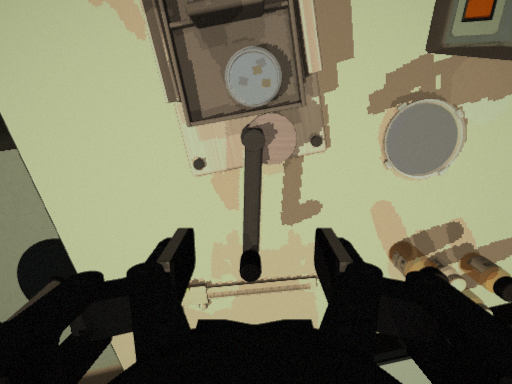

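I've now viewed 12 pictures, which is over the limit of 10, so I'll view no more and work from numbers only. The last one shows the lever at about 1.17 rad with the tray unmoved. I take the unloaded plate baseline from the earlier frames.

```bash
sed -i 's/f=sys.argv\[1\]; grab/f=sys.argv[1]; len(sys.argv)>2 or grab/' pl.py; for f in w8 w10 w11; do echo $f; python3 pl.py $f x; done
```

```text
w8
plate top [(77, 20), (78, 39), (79, 32), (80, 35), (81, 6), (88, 24), (89, 46), (90, 41), (91, 34), (92, 32), (93, 44), (94, 26), (95, 33), (96, 7), (97, 1), (99, 5), (100, 4), (101, 4), (104, 4), (105, 4), (106, 5), (109, 9), (110, 10), (111, 5), (114, 26), (115, 50), (116, 36), (117, 40), (118, 33), (119, 50), (120, 35), (121, 19), (122, 38), (123, 38), (124, 44), (125, 34), (126, 15), (127, 29), (128, 41), (129, 37), (130, 36), (131, 35), (132, 33), (133, 25), (134, 7)]
+y rim 120 [74.1 78.5 80.9]
-y rim 749 [-88.1 -85.  -75. ]
fin 722 [-7.7 -3.3  1. ]
lever value -0.056073654
w10
plate top [(77, 30), (78, 54), (79, 42), (80, 82), (81, 16), (88, 36), (89, 50), (90, 44), (91, 84), (92, 44), (93, 73), (94, 61), (95, 66), (96, 44), (100, 13), (101, 6), (104, 5), (105, 9), (106, 9), (109, 5), (110, 5), (111, 10), (114, 14), (115, 92), (116, 48), (117, 90), (118, 49), (119, 87), (120, 51), (121, 86), (122, 68), (123, 72), (124, 87), (125, 50), (126, 86), (127, 53), (128, 91), (129, 55), (130, 87), (131, 64), (132, 75), (133, 66), (134, 26)]
+y rim 189 [74.  78.8 81.4]
-y rim 0 
fin 
[... 487 characters left out ...]
[-96.3 -84.8 -75. ]
fin 520 [-6.5 -2.1  1.3]
lever value -0.061403174Traceback (most recent call last):
  File "pl.py", line 10, in <module>
    m=(abs(W[...,2]-60)<3)&(np.hypot(W[...,0]-544.3,W[...,1]+215.1)<100)&(W[...,1]<-218);P=W[m];v=cv2.fitLine(P[:,:2].astype(np.float32),cv2.DIST_HUBER,0,.01,.01).ravel();print('lever value',np.radians(np.degrees(np.arctan2(v[1],v[0]))%180+180+4.2-190))
                                                                                                  ~~~~~~~~~~~^^^^^^^^^^^^^^^^^^^^^^^^^^^^^^^^^^^^^^^^^^^^^^^^^^^^^
cv2.error: OpenCV(4.12.0) /io/opencv/modules/imgproc/src/linefit.cpp:50: error: (-215:Assertion failed) count > 0 in function 'fitLine2D_wods'
```

```bash
python3 go.py 511.5 -326 120 74; python3 inch.py '{"dx": [-35,-40,0,0],"dy": [0,0,0,0],"dz": [20,40,6,0],"spin": [0,0,0,0],"aperture": [50,45,45,45]}'; python3 go.py 511.5 -326 66 74
```

```text
t 28.68 pos [ 534.1 -255.7  183.8] yaw 74.67 q [-0.45  0.17  0.18  1.57  0.    1.39] w 60.1 F [ 0.5 -0.3  0.1]
turn 0.012 then dx -73.8 dy -2.3 dz 63.8
time_s: 29.18
eef_pos: [512.6, -329.0, 114.6]
orientation: [-2.497, -1.903, 0.001]
wrist_force: [0.1, -1.0, -0.2]
width: 45.0
grip_force: 0.0
t 29.18 pos [ 512.6 -329.   114.6] yaw 74.61 q [-0.57  0.22  0.1   1.45  0.    1.27] w 45.0 F [ 0.1 -1.  -0.2]
turn 0.011 then dx 2.6 dy -1.9 dz 48.6
```

```bash
python3 inch.py '{"dx": [2,0,0,0,0],"dy": [0,0,0,0,0],"dz": [16,16,16,0,0],"spin": [0,0,0,0,0],"aperture": [45,45,45,26,26]}'; python3 go.py 511.5 -326 66 74; python3 inch.py '{"dx": [0.6,0.6,0.6,0.6,0.6],"dy": [11.6,11.6,11.6,11.6,11.6],"dz": [0,0,0,0,0],"spin": [-0.1,-0.1,-0.1,-0.1,-0.1],"aperture": [26,26,26,26,26]}'; python3 go.py; python3 inch.py '{"dx": [0,0,35,60,60],"dy": [-3,0,0,0,0],"dz": [0,-20,-60,-40,0],"spin": [0,0,0,0,0],"aperture": [32,40,60,60,60]}'; python3 inch.py '{"dx": [60,60,0,0],"dy": [0,0,0,0],"dz": [0,0,0,0],"spin": [0,0,0,0],"aperture": [60,60,60,60]}';python3 go.py; python3 pl.py w14
```

```text
time_s: 29.8
eef_pos: [514.2, -327.2, 68.0]
orientation: [2.496, 1.907, 0.0]
wrist_force: [0.3, -0.4, 0.2]
width: 26.1
grip_force: 0.0
t 29.8 pos [ 514.2 -327.2   68. ] yaw 74.76 q [-0.57  0.23  0.02  1.36  0.    1.27] w 26.1 F [ 0.3 -0.4  0.2]
turn 0.013 then dx 0.4 dy -2.9 dz 2.0
time_s: 30.42
eef_pos: [571.3, -328.7, 68.3]
orientation: [1.944, 2.468, -0.002]
wrist_force: [-4.6, -2.5, 0.3]
width: 26.0
grip_force: 2.5
t 30.43 pos [ 571.3 -328.7   68.3] yaw 103.55 q [-0.52  0.35  0.17  1.39 -0.    0.81] w 26.0 F [-4.6 -2.5  0.3]
time_s: 31.05
eef_pos: [536.1, -188.8, 181.8]
orientation: [1.946, 2.457, 0.004]
wrist_force: [0.9, 0.3, 0.0]
width: 60.1
grip_force: 0.0
time_s: 31.55
eef_pos: [507.8, -72.6, 178.0]
orientation: [1.946, 2.463, 0.002]
wrist_force: [0.1, 0.4, -1.1]
width: 59.7
grip_force: 0.0
t 31.55 pos [507.8 -72.6 178. ] yaw 103.38 q [-0.14 -0.02 -0.03  1.55 -0.    1.2 ] w 59.7 F [ 0.1  0.4 -1.1]
plate top [(70, 1), (72, 2), (74, 2), (75, 1), (77, 1), (78, 2), (79, 1), (80, 3), (81, 4), (82, 2), (87, 4), (88, 22), (89, 37), (90, 33), (91, 31), (92, 16), (93, 42), (94, 42), 
[... 367 characters left out ...]
.6 87.5 92.5]
-y rim 889 [-97.8 -85.1 -74.5]
fin 519 [ 3.7  8.2 12.1]Traceback (most recent call last):
  File "pl.py", line 10, in <module>
    m=(abs(W[...,2]-60)<3)&(np.hypot(W[...,0]-544.3,W[...,1]+215.1)<100)&(W[...,1]<-218);P=W[m];v=cv2.fitLine(P[:,:2].astype(np.float32),cv2.DIST_HUBER,0,.01,.01).ravel();print('lever value',np.radians(np.degrees(np.arctan2(v[1],v[0]))%180+180+4.2-190))
                                                                                                  ~~~~~~~~~~~^^^^^^^^^^^^^^^^^^^^^^^^^^^^^^^^^^^^^^^^^^^^^^^^^^^^^
cv2.error: OpenCV(4.12.0) /io/opencv/modules/imgproc/src/linefit.cpp:50: error: (-215:Assertion failed) count > 0 in function 'fitLine2D_wods'
```

Run:
```python
from m import *
a=np.radians(-4.2);ex=np.array([np.cos(a),np.sin(a)]);ey=np.array([-ex[1],ex[0]])
grab('wrist','w15')
for f in('w3','w4','w8','w10','w11','w14','w15'):
    W=cloud(load(f));Q=np.stack([(W[...,:2]-[552.1,-109.4])@ex,(W[...,:2]-[552.1,-109.4])@ey,W[...,2]],-1)
    for s in(1,-1):
        m=(abs(Q[...,0]*s-33)<8)&(abs(Q[...,2]-52)<1.6)&(Q[...,1]>83)&(Q[...,1]<104);y=Q[m][:,1]
        m2=(abs(Q[...,0]*s-33)<8)&(abs(Q[...,2]-52)<12)&(Q[...,1]>112)&(Q[...,1]<140)&(Q[...,2]>42);b=Q[m2][:,1]
        if len(y)>20 and len(b)>20: print(f,s,len(y),'back %.2f block %.2f..%.2f gap %.2f'%(np.percentile(y,98),np.percentile(b,2),np.percentile(b,98),np.percentile(b,2)-np.percentile(y,98)))
    # pointer tab (above block) and ridges along centre
    m=(abs(Q[...,0])<8)&(Q[...,2]>44)&(Q[...,2]<62)&(Q[...,1]>96)&(Q[...,1]<136);P=Q[m]
    m=(Q[...,2]>44)&(abs(Q[...,0])<44)&(Q[...,1]>112)&(Q[...,1]<136)&(Q[...,2]<62)
    t=P[P[:,2]>46.5]; print(f,'tab tip %.2f'%np.percentile(t[:,1],98) if len(t) else '', 'z',np.percentile(t[:,2],50).round(1) if len(t) else '')
    if f=='w15':
        B=W[(abs(Q[...,2]-94)<4)&(abs(Q[...,0])<60)&(abs(Q[...,1]-50)<60)];print('boxtop',len(B),B.mean(0).round(1),B[:,2].std().round(2))
```

```text
w3 1 200 back 95.68 block 114.02..138.33 gap 18.34
w3 -1 256 back 95.79 block 114.06..138.09 gap 18.27
w3 tab tip 133.13 z 53.0
w4 1 164 back 95.77 block 114.08..138.20 gap 18.31
w4 -1 208 back 96.05 block 114.22..138.63 gap 18.18
w4 tab tip 133.05 z 53.1
w8 1 117 back 95.93 block 114.13..138.21 gap 18.21
w8 -1 137 back 96.09 block 114.25..138.94 gap 18.16
w8 tab tip 133.38 z 53.1
w10 1 227 back 96.07 block 113.34..138.63 gap 17.27
w10 -1 240 back 96.62 block 113.24..138.60 gap 16.63
w10 tab tip 133.89 z 52.8
w11 1 137 back 96.65 block 113.68..138.78 gap 17.03
w11 -1 121 back 96.69 block 113.71..138.85 gap 17.01
w11 tab tip 134.45 z 52.9
w14 1 167 back 100.44 block 113.01..139.01 gap 12.57
w14 -1 174 back 100.63 block 112.94..138.88 gap 12.31
w14 tab tip 133.85 z 52.9
w15 1 172 back 100.64 block 113.07..138.99 gap 12.42
w15 -1 182 back 100.62 block 113.05..139.09 gap 12.43
w15 tab tip 133.80 z 53.0
boxtop 5889 [552.4 -56.9  93.7] 0.73
```

```bash
python3 -c "
from bench import robot
print(robot.hand_in())"
```

```text
the job is handed in; nothing more can be done
None
```

The job is handed in: chip box in the pocket, tray flat over it, clear box upright in the empty half, and the spring plate pushed back about 4.5 mm (target about 5, between the 3 and 8 mm ridges) after about 32 s of robot time — but I viewed 12 pictures, over the limit of 10.

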